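Spin the banding wheel and brake it with the lip at the needle

ROBOT

A 7-joint arm with a two-finger parallel gripper is mounted at the origin on the work surface. World frame = base frame: x ahead of the robot, y to its left, z up, the work surface at z = 0. Lengths are in m, angles in rad, forces in N, time in s.
With the tool pointing down it reaches from about 0.35 to 0.9 m from the base axis. Payload 8.1 kg.
Tool frame: the origin (TCP) lies on the centre line of the jaws, within the pads' length; the fingertips stand 25 mm ahead of it and the grasp point (between the pads) lies 6 mm ahead of it (manip.tip_extent is the distance from the TCP to the fingertips, in m); z points along the fingers, y is the line along which they close (so a half turn about z gives the same grasp; the last joint's range is limited). The gripper opens to 85 mm and grips with 20 to 120 N. Pads are 22 mm wide; open, the fingers measure 114 mm over their backs; the gripper's body (76 mm by 85 mm) begins 54 mm behind the grasp point. The pads swing forward as they close: fully open they stand 13 mm farther back than shut.
Start: joints at [-1.325, 0.434, 0.025, 1.573, -0.012, 1.134, -0.075], TCP at [0.214, 0.587, 0.233] pointing down, gripper open.
Joint ranges: [-2.62, 2.62], [-0.44, 2.09], [-1.27, 1.32], [0.08, 2.57], [-1.32, 4.46], [0.12, 2], [-2.74, 2.74]. Speed limits (rad/s): [2.22, 2.22, 3.01, 3.01, 3.14, 3.14, 3.14].

INTERFACE

Orientations are given as a unit quaternion [w, x, y, z].
In Python, from station import telemetry, capture, camera_info, manip, search_frame, silhouettes, mark_of gives the robot as it stands. The module is installed in compiled form; this text tells all that it offers.
- The arm moves only by the tool jog_arm, never from a script. Its argument "steps" is a list of rows, each an object of numbers: "x", "y", "z": the shift along the world's x, y, z scaled (see below); "wx", "wy", "wz": the turn, a rotation vector about the world's x, y, z scaled (see below). A call has 1 to 12 rows; each row shifts and turns the commanded pose from where the row before left it; what a row does not reach is not made up. The controller multiplies each number of a shift by 0.025 m and each number of a turn by 0.08 rad. A row lasts 1/10 s, in which the tool goes at most 50 mm and 8.59 degrees, less where a joint would pass 70% of its speed; a pose out of reach is approached as far as the arm can. A call with a number of a shift or a turn outside -1 to 1 is refused whole. A call with a gripper value outside its range is refused whole. "grip" is the closure, from -1 (fully open) to 1 (shut), set as the call begins (left out, the last holds). The fingers move at their own pace and stop on an object; the grip force is fixed at half the most. Time passes only in rows, so rows that do not move let the fingers close. It gives the time, the measured TCP pose, the force, the opening and the grip force at its end, in the units of the state.
- telemetry.observe(): the state, without advancing time (a new reading comes with each control period).
- capture(name): name is "scene" or "top" or "wrist"; returns the picture (400x640x3 uint8, red, green, blue); there is no depth.
- camera_info(name): a dict with "fx", "fy", "cx", "cy" (pixels), "R" (3x3) and "t" (3): a world point X has camera coordinates R X + t; the wrist camera has in their place "hand_eye" (4x4, takes a point from camera to tool coordinates, whose origin is the TCP and whose axes are the flange's). Camera axes: x right, y down, z forward; pixel columns grow to the right and rows downward; lengths in m; the calibration is good to about 2 mm. A picture is of the moment at which its call begins: read the wrist's pose just before it. camera_info takes no time and is no camera call.
- manip.hand_in(): hands the job in; it is judged then, once.
Trained networks look in the newest picture that a camera, given by its name, has taken for a name from the list of things; names that differ only in an ending like _2 or _b are one class to them, and where a whole thing is asked for, a point or a joint stands for the part that bears it (a point fixed in the world has none). Each returns a list of dicts, best first, with "p" (0 to 1); they miss things now and then, are a little off and sometimes report something else, mostly with a low value. They report only what shows in the picture. A call takes as long as a camera call.
- search_frame(camera, thing): "at" ([column, row] in pixels, amid what is visible of it).
- silhouettes(camera, thing): "region" (400x640 bool, what is visible of it) and "at" ([column, row] in pixels, amid what is visible of it).
- mark_of(camera, thing): "at" ([column, row] in pixels: a listed point, or the origin of a listed thing).
The state is a dict: "time": time; "joint_positions": joint angles; "qvel": joint speeds; "tau": joint torques, N m; "ee_pos": TCP position; "orientation": TCP orientation; "wrist_force": force on the tool from outside, world axes, zero at the start; "torque": the same for the moment, N m; "gripper_width": finger opening in m; "gripper_force": force on a finger pad.
Only numpy, scipy, OpenCV 4.12 (cv2) and the standard library are available. Lean on these libraries where they do the work, as an engineer would, in place of code of your own. Each camera call takes 0.05 s, during which the arm holds its last target. There are 200 camera calls.

TASK

Check the cast bowl on the banding wheel for true: with a fingertip on the bare rim of the wheel head, flick it anticlockwise (seen from above) and let it run untouched for at least five seconds at ten turns a minute or more. Then, as it turns, brake it with a light fingertip on the rim so that it comes to rest with the gauge's needle pointing at the bowl's pouring lip, and take the finger away; catch it on the run, and if the lip goes by, let it come round again rather than stopping the wheel elsewhere and turning it there. Do not touch the soft bowl, and do not shift or lift the gauge or the things on the bench.

Things in the scene. Friction and masses are not known exactly. Their poses are not given: they have to be found in the camera images.
- head (a joint): turning angle (rad) of the wheel's head; grows anticlockwise seen from above, without limit. The lip is at the needle at every multiple of 6.283 (0, 6.28, 12.57...); starts between 0.6 and 3.5. Head and bowl weigh about 2.6 kg, inertia about 0.025 kg m2; very free: left alone it loses about 0.1 rad/s each second. A fingertip at 5 N stops it in a small fraction of a second.
- head_center (a point): on the wheel's axis, level with the flat top face of the head: a metal disc with a thin rubber non-slip mat on it, diameter 280 mm, 14 mm thick, top 125 mm above the bench. The bowl stands in its middle; the ring of bare rim from radius 60 mm (75 mm under the lip) to 140 mm may be touched from above, save under the needle; so may its outer edge. Fingertips hold well on it.
- wheel: the banding wheel; origin on its axis at bench level. Its foot (156 mm across) and column (44 mm thick) are fixed; the head turns on top. The x axis points to the gauge.
- casting: the unfired white clay bowl stuck in the middle of the head, turning with it; origin at the centre of its underside, x axis to its lip. 110 mm across the rim, 45 mm high; the pouring lip is the only part that juts out: a spout 30 mm wide at its root, 16 mm at its tip.
- lip_tip (a point): tip of the bowl's pouring lip, 41 mm above the head's top, 73 mm from the wheel's axis; it turns with the head.
- needle_tip (a point): tip of the gauge's thin steel needle (5 mm thick), level with the lip. x axis: away from the wheel, back along the needle to the gauge's post 107 mm off; y axis: across the needle. The needle points at the wheel's axis; its tip stands 78 to 88 mm from it and clears the passing lip by 5 to 15 mm.
- gauge: the scribing gauge, a loose 1.5 kg stand beside the head, on the side away from the robot (up to 0.9 rad to left or right); origin under its round foot, 72 mm across; post 12 mm thick, 229 mm high.
- cup_a: cast clay cup, 74 mm across, 75 mm high, beside the wheel; origin under its centre, as for all below.
- mould: small two-part plaster mould with a strap, 85 x 75 x 67 mm, beside the wheel.
- knife: small wooden-handled spatula, 170 mm, lying flat by the wheel on the robot's side.
- mallet: rubber mallet lying down, head 64 mm across, handle 265 mm.
- slip_jar: closed plastic jar, 72 mm across, 100 mm high.
- cup_b: another cast cup, 74 mm across, 75 mm high, to the robot's right.
- rib: flat wooden rib, 90 mm, 8 mm thick, to the robot's left.
- dish: small cast clay dish, 130 mm across, 35 mm high.

How it is judged:
By the outcome, as a careful person would: the job done as asked, in the order asked, and still so for the second after the job is handed in, with the robot touching nothing.
It also fails if it takes over 58 s, if anything falls off the work surface, if the arm or the gripper's body presses on something with over 40 N, if the wrist force passes 120 N, or if a joint passes its speed limit or range.

## Working session

There is one attempt and no reset: what is moved stays moved. The work goes in short steps, Python scripts to look and compute and a tool call to move; the robot and the scene stay as the last step left them, time stands still between calls to the robot, and variables do not carry over. Pictures are saved under pics/ and viewed, at most 10 in all, crops included, and the job is handed in when it is done.

Besides the shell and the picture viewer there is one more tool, called after "Request:" by a JSON object that holds its "name" and its "arguments", one argument or row to a line. jog_arm: Moves the arm, as the interface text tells. Its arguments: {"type":"object","properties":{"steps":{"type":"array"},"grip":{"type":"number"}},"required":["steps"]}

```bash
mkdir -p pics
cat > h.py <<'E'
import numpy as np, cv2
from station import telemetry, capture, camera_info, manip, search_frame, silhouettes, mark_of
def ray(cam,px):
    c=camera_info(cam); R=np.array(c["R"]); t=np.array(c["t"])
    d=R.T@np.array([(px[0]-c["cx"])/c["fx"],(px[1]-c["cy"])/c["fy"],1]); return -R.T@t,d
def onz(cam,px,z):
    o,d=ray(cam,px); return o+d*(z-o[2])/d[2]
def save(n,im): cv2.imwrite("pics/"+n+".png",im[:,:,::-1])
E
python3 - <<'E'
from h import *
a=capture("scene");b=capture("top")
save("s0",a);save("t0",b)
Z=dict(head_center=.125,lip_tip=.166,needle_tip=.166,wheel=0,gauge=0,casting=.125,cup_a=0,mould=0,slip_jar=0,cup_b=0,knife=0,mallet=0,rib=0,dish=0)
for n,z in Z.items():
    for cam in ["top"]+(["scene"] if z>.1 else []):
        r=mark_of(cam,n)
        for q in r[:2]: print(n,cam,round(q["p"],2),np.round(q["at"],0),np.round(onz(cam,q["at"],z),3))
s=telemetry.observe();print(s["time"],s["ee_pos"],s["orientation"],s["wrist_force"],manip.tip_extent)
E
```

```text
head_center top 0.74 [322. 196.] [ 0.534 -0.005  0.125]
head_center top 0.62 [324. 194.] [ 0.541 -0.01   0.125]
lip_tip scene 0.59 [303. 186.] [ 0.465 -0.002  0.166]
needle_tip top 0.66 [323. 165.] [ 0.629 -0.004  0.166]
needle_tip scene 0.62 [344. 209.] [0.616 0.012 0.166]
wheel top 0.95 [323. 195.] [ 0.546 -0.01   0.   ]
wheel top 0.49 [216. 266.] [0.294 0.362 0.   ]
gauge top 0.66 [312. 148.] [0.718 0.032 0.   ]
casting top 0.84 [324. 193.] [ 0.543 -0.011  0.125]
casting top 0.52 [327. 196.] [ 0.534 -0.02   0.125]
casting scene 0.94 [320. 208.] [ 0.538 -0.011  0.125]
casting scene 0.46 [169. 330.] [ 0.499 -0.547  0.125]
cup_a top 0.87 [263. 192.] [0.556 0.204 0.   ]
cup_a top 0.6 [472. 232.] [ 0.42 -0.54  0.  ]
mould top 0.93 [376. 179.] [ 0.606 -0.199  0.   ]
slip_jar top 0.87 [193. 158.] [0.677 0.458 0.   ]
cup_b top 0.87 [263. 192.] [0.556 0.204 0.   ]
cup_b top 0.6 [472. 232.] [ 0.42 -0.54  0.  ]
knife top 0.79 [333. 248.] [ 0.359 -0.046  0.   ]
knife top 0.71 [220. 266.] [0.295 0.348 0.   ]
mallet top 0.57 [163. 205.] [0.508 0.556 0.   ]
rib top 0.98 [217. 265.] [0.298 0.359 0.   ]
dish top 0.69 [467. 181.] [ 0.603 -0.527  0.   ]
1.0 [0.21363241 0.58737455 0.23284157] [9.95555249e-07 1.73567645e-01 9.84821949e-01 4.12802699e-05] [-0.03834031  0.35076115  0.69029542] 0.025
```

Run:
```python
import cv2,numpy as np
a=cv2.imread("pics/s0.png");b=cv2.imread("pics/t0.png")
A=cv2.resize(a[120:320,180:480],(800,533)); B=cv2.resize(b[110:290,200:440],(800,600))
cv2.imwrite("pics/a.png",A);cv2.imwrite("pics/b.png",B)
```

```text
(no output)
```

View pics/a.png

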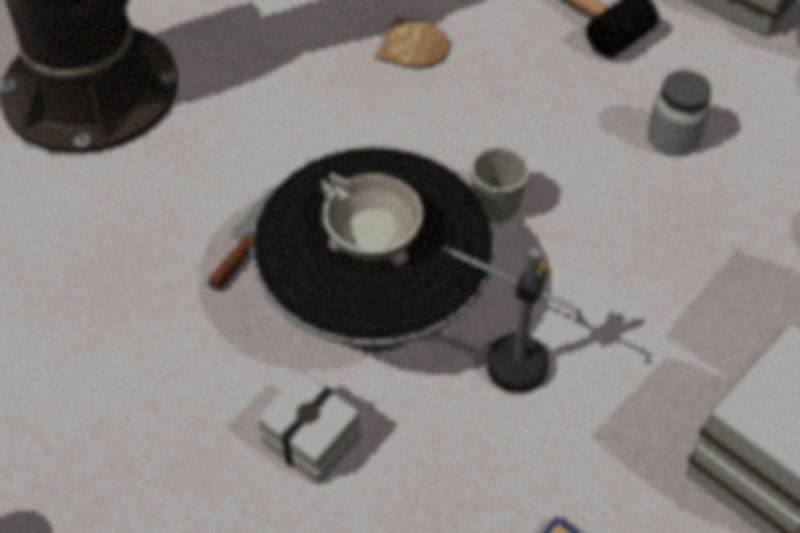

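View pics/b.png

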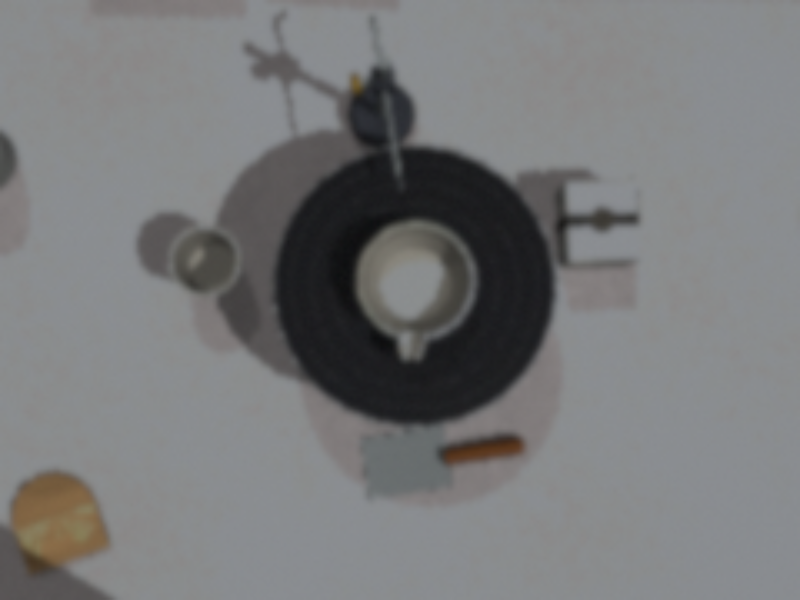

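Run:
```python
from h import *
c=onz("top",(324.5,195.7),.125);n=onz("top",(320.6,166.5),.166);l=onz("top",(323.3,218),.166)
print(c,n,l)
for p in (n,l): d=p-c; print(np.hypot(*d[:2]),np.arctan2(d[1],d[0]))
i=camera_info("wrist");print(np.round(i["hand_eye"],3),i["fx"]);c=camera_info("scene");print(-np.array(c["R"]).T@np.array(c["t"]))
c=camera_info("top");print(-np.array(c["R"]).T@np.array(c["t"]))
```

```text
[ 0.53498928 -0.01157576  0.125     ] [0.62373308 0.00275334 0.166     ] [ 0.46195288 -0.00690396  0.166     ]
0.08989318567769657 0.16008428051964915
0.07318566351074575 3.0777142625649887
[[ 0.001 -0.946 -0.324  0.084]
 [ 1.     0.001  0.     0.   ]
 [-0.    -0.324  0.946 -0.141]
 [ 0.     0.     0.     1.   ]] 360.74917239176403
[ 1.08818874 -0.62702647  1.22552064]
[0.43563737 0.03050483 1.34396205]
```

Request:
{"name": "jog_arm", "arguments": {
  "grip": 1,
  "steps": [
    {"y":-1,"x":0.3},
    {"y":-1,"x":0.3},
    {"y":-1,"x":0.3},
    {"y":-1,"x":0.3},
    {"y":-1,"x":0.3},
    {"y":-1,"x":0.3}
  ]
}}

```text
invalid input at $.steps[0]: expected keys x, y, z, wx, wy, wz
```

Request:
{"name": "jog_arm", "arguments": {
  "grip": 1,
  "steps": [
    {"x":0.37,"y":-1,"z":0,"wx":0,"wy":0,"wz":0.4},
    {"x":0.37,"y":-1,"z":0,"wx":0,"wy":0,"wz":0.4},
    {"x":0.37,"y":-1,"z":0,"wx":0,"wy":0,"wz":0.4},
    {"x":0.37,"y":-1,"z":0,"wx":0,"wy":0,"wz":0.4},
    {"x":0.37,"y":-1,"z":0,"wx":0,"wy":0,"wz":0.4},
    {"x":0.37,"y":-1,"z":0,"wx":0,"wy":0,"wz":0.4},
    {"x":0.37,"y":-1,"z":0,"wx":0,"wy":0,"wz":0.4},
    {"x":0.37,"y":-1,"z":0,"wx":0,"wy":0,"wz":0.4},
    {"x":0.37,"y":-1,"z":0,"wx":0,"wy":0,"wz":0.4},
    {"x":0.37,"y":-1,"z":0,"wx":0,"wy":0,"wz":0.4},
    {"x":0.37,"y":-1,"z":0,"wx":0,"wy":0,"wz":0.36},
    {"x":0.37,"y":-1,"z":0,"wx":0,"wy":0,"wz":0}
  ]
}}

```text
time: 2.2
ee_pos: [0.325, 0.2863, 0.233]
orientation: [0.0, -0.0, 1.0, 0.0]
wrist_force: [0.2, 0.3, -0.2]
gripper_width: -0.0002
gripper_force: 0.0
```

Request:
{"name": "jog_arm", "arguments": {
  "steps": [
    {"x":0.38,"y":-0.96,"z":0.4,"wx":0,"wy":0,"wz":0},
    {"x":0.38,"y":-0.96,"z":0.4,"wx":0,"wy":0,"wz":0},
    {"x":0.38,"y":-0.96,"z":0.4,"wx":0,"wy":0,"wz":0},
    {"x":0.38,"y":-0.96,"z":0.4,"wx":0,"wy":0,"wz":0},
    {"x":0.38,"y":-0.96,"z":0.4,"wx":0,"wy":0,"wz":0},
    {"x":0.38,"y":-0.96,"z":0.4,"wx":0,"wy":0,"wz":0},
    {"x":0.38,"y":-0.96,"z":0.4,"wx":0,"wy":0,"wz":0},
    {"x":0.38,"y":-0.96,"z":0.4,"wx":0,"wy":0,"wz":0},
    {"x":0.38,"y":-0.96,"z":0.4,"wx":0,"wy":0,"wz":0},
    {"x":0.38,"y":-0.96,"z":0.4,"wx":0,"wy":0,"wz":0}
  ]
}}

```text
time: 3.2
ee_pos: [0.4198, 0.0463, 0.3335]
orientation: [0.0, 0.0, 1.0, 0.0]
wrist_force: [-0.1, 0.3, -0.7]
gripper_width: 0.0
gripper_force: 0.0
```

```bash
cat >> h.py <<'E'
def wonz(px,z,s):
    from scipy.spatial.transform import Rotation as Ro
    i=camera_info("wrist");H=np.array(i["hand_eye"]);q=s["orientation"]
    R=Ro.from_quat([q[1],q[2],q[3],q[0]]).as_matrix()
    o=R@H[:3,3]+s["ee_pos"]; d=R@H[:3,:3]@np.array([(px[0]-i["cx"])/i["fx"],(px[1]-i["cy"])/i["fy"],1])
    return o+d*(z-o[2])/d[2]
E
python3 - <<'E'
from h import *
s=telemetry.observe();a=capture("wrist");save("w0",a)
print(s["time"],s["ee_pos"])
for n,z in [("needle_tip",.166),("lip_tip",.166),("head_center",.125),("casting",.125)]:
    for q in mark_of("wrist",n)[:2]: print(n,round(q["p"],2),np.round(q["at"],1),np.round(wonz(q["at"],z,s),4))
for r in silhouettes("wrist","gauge")[:1]:
    ys,xs=np.where(r["region"]);print(r["p"],r["at"],xs.min(),xs.max(),ys.min(),ys.max())
E
```

```text
3.2 [0.41984372 0.04629802 0.33345954]
lip_tip 0.8 [262.4 222. ] [ 0.4675 -0.0061  0.166 ]
head_center 0.81 [266.4 266.8] [ 0.5383 -0.0114  0.125 ]
casting 0.72 [267.8 264.3] [ 0.5352 -0.0098  0.125 ]
casting 0.69 [574.9 304.9] [0.5875 0.3388 0.125 ]
```

View pics/w0.png

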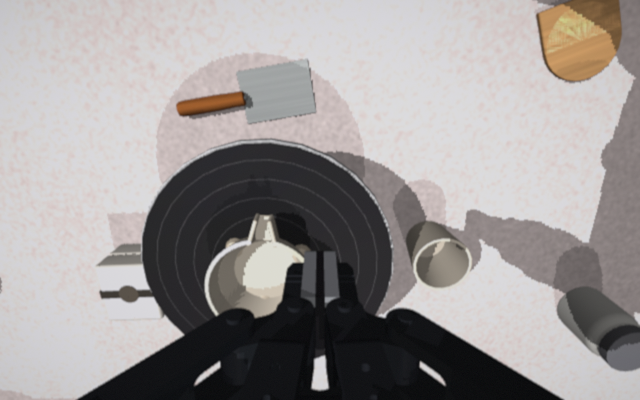

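Request:
{"name": "jog_arm", "arguments": {
  "steps": [
    {"x":0,"y":-0.24,"z":-1,"wx":0,"wy":0,"wz":0},
    {"x":0,"y":0,"z":-1,"wx":0,"wy":0,"wz":0},
    {"x":0,"y":0,"z":-1,"wx":0,"wy":0,"wz":0},
    {"x":0,"y":0,"z":-1,"wx":0,"wy":0,"wz":0},
    {"x":0,"y":0,"z":-1,"wx":0,"wy":0,"wz":0},
    {"x":0,"y":0,"z":-1,"wx":0,"wy":0,"wz":0},
    {"x":0,"y":0,"z":-0.8,"wx":0,"wy":0,"wz":0},
    {"x":0,"y":0,"z":-0.2,"wx":0,"wy":0,"wz":0},
    {"x":0,"y":0,"z":-0.1,"wx":0,"wy":0,"wz":0}
  ]
}}

```text
time: 4.4
ee_pos: [0.4192, 0.0419, 0.155]
orientation: [-0.001, -0.0, 1.0, -0.0]
wrist_force: [-0.2, 0.1, 0.3]
gripper_width: 0.0
gripper_force: 0.0
```

Run:
```python
import cv2
b=cv2.imread("pics/t0.png");cv2.imwrite("pics/c.png",cv2.resize(b[108:178,290:350],(514,600),interpolation=cv2.INTER_CUBIC)*2)
```

```text
(no output)
```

View pics/c.png

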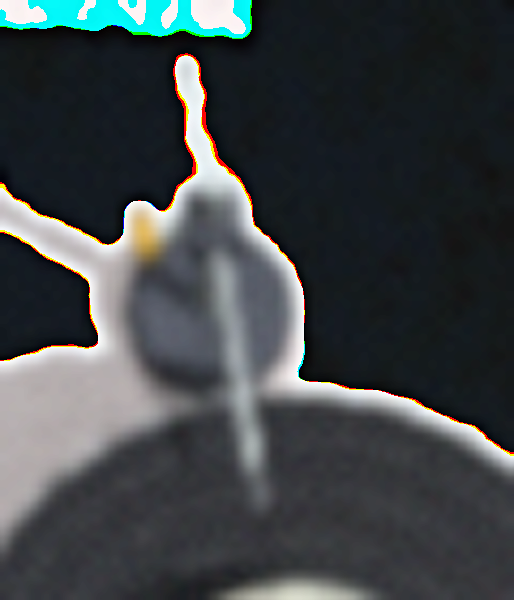

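Request:
{"name": "jog_arm", "arguments": {
  "steps": [
    {"x":0,"y":0,"z":-0.12,"wx":0,"wy":0,"wz":0},
    {"x":0,"y":0,"z":-0.06,"wx":0,"wy":0,"wz":0}
  ]
}}

```text
time: 4.6
ee_pos: [0.4201, 0.0417, 0.1513]
orientation: [0.001, -0.0, 1.0, 0.0]
wrist_force: [-0.1, -1.2, 0.7]
gripper_width: -0.0001
gripper_force: 0.0
```

Run:
```python
from h import *
P=[onz("top",p,.166) for p in [(320.9,167.3),(315.7,137.8),(311.8,116.2)]]
c=onz("top",(324.5,195.7),.125)
for p in P: d=p-c;print(p,np.hypot(*d[:2]),np.arctan2(d[1],d[0]))
d=P[2]-P[0];print(np.arctan2(d[1],d[0]))
```

```text
[0.62120147 0.00178953 0.166     ] 0.08724203548666308 0.15380353428030008
[0.71530925 0.01897878 0.166     ] 0.18289032114671236 0.1678519058960117
[0.78495408 0.0319947  0.166     ] 0.25373369347323843 0.17257259605040387
0.1824058283052434
```

Request:
{"name": "jog_arm", "arguments": {
  "steps": [
    {"x":0,"y":0,"z":-0.06,"wx":0,"wy":0,"wz":0}
  ]
}}

```text
time: 4.7
ee_pos: [0.42, 0.0416, 0.1498]
orientation: [0.001, -0.0, 1.0, 0.0]
wrist_force: [-0.1, 0.5, 0.7]
gripper_width: -0.0001
gripper_force: 0.0
```

Request:
{"name": "jog_arm", "arguments": {
  "steps": [
    {"x":0,"y":0,"z":-0.04,"wx":0,"wy":0,"wz":0}
  ]
}}

```text
time: 4.8
ee_pos: [0.4199, 0.0415, 0.1486]
orientation: [0.0, 0.0, 1.0, 0.0]
wrist_force: [-0.2, 0.1, -0.2]
gripper_width: -0.0
gripper_force: 0.0
```

Request:
{"name": "jog_arm", "arguments": {
  "steps": [
    {"x":0,"y":0,"z":-0.04,"wx":0,"wy":0,"wz":0}
  ]
}}

```text
time: 4.9
ee_pos: [0.4198, 0.0414, 0.1475]
orientation: [0.0, 0.0, 1.0, 0.0]
wrist_force: [-0.3, 0.2, -0.3]
gripper_width: -0.0001
gripper_force: 0.0
```

Request:
{"name": "jog_arm", "arguments": {
  "steps": [
    {"x":0,"y":0,"z":-0.04,"wx":0,"wy":0,"wz":0}
  ]
}}

```text
time: 5.0
ee_pos: [0.4197, 0.0414, 0.1464]
orientation: [0.0, 0.0, 1.0, 0.0]
wrist_force: [0.1, 0.2, 0.0]
gripper_width: -0.0002
gripper_force: 0.0
```

Request:
{"name": "jog_arm", "arguments": {
  "steps": [
    {"x":0,"y":0,"z":-0.04,"wx":0,"wy":0,"wz":0}
  ]
}}

```text
time: 5.1
ee_pos: [0.4196, 0.0414, 0.1453]
orientation: [0.0, 0.0, 1.0, 0.0]
wrist_force: [-0.4, -0.2, 0.7]
gripper_width: -0.0001
gripper_force: 0.0
```

Request:
{"name": "jog_arm", "arguments": {
  "steps": [
    {"x":0,"y":0,"z":-0.04,"wx":0,"wy":0,"wz":0}
  ]
}}

```text
time: 5.2
ee_pos: [0.4196, 0.0414, 0.1443]
orientation: [0.0, 0.0, 1.0, 0.0]
wrist_force: [-0.2, 0.2, 0.3]
gripper_width: -0.0002
gripper_force: 0.0
```

Run:
```python
from h import *
a=capture("wrist");b=capture("scene")
A=cv2.resize(a[120:400,170:490],(400,350));B=cv2.resize(b[150:270,250:390],(400,343))
save("d",np.vstack([A,B])[:, :][:600] if 0 else np.hstack([A[:343],B]))
s=telemetry.observe();print(s["time"],s["ee_pos"],s["wrist_force"],s["torque"])
```

```text
5.3 [0.41955589 0.04133574 0.14420176] [-0.64412636  0.6791866   0.22920086] [-0.00631638  0.01767154 -0.04243827]
```

View pics/d.png

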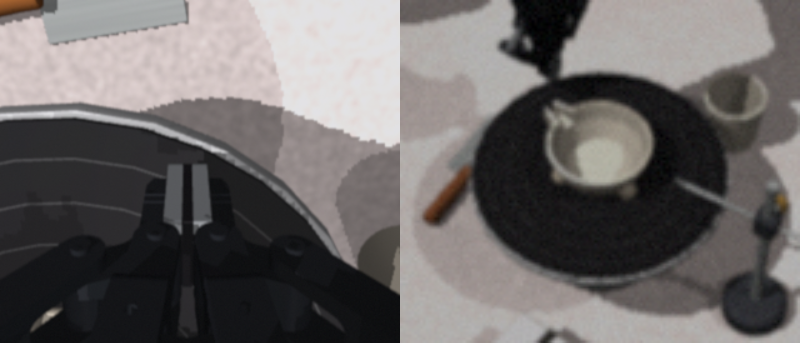

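Request:
{"name": "jog_arm", "arguments": {
  "steps": [
    {"x":0,"y":0,"z":-0.04,"wx":0,"wy":0,"wz":0},
    {"x":0,"y":0,"z":-0.04,"wx":0,"wy":0,"wz":0}
  ]
}}

```text
time: 5.5
ee_pos: [0.4196, 0.0414, 0.1423]
orientation: [0.0, 0.0, 1.0, 0.0]
wrist_force: [-0.6, 0.8, -1.0]
gripper_width: 0.0002
gripper_force: 0.0
```

Run:
```python
from h import *
def proj(cam,X):
    c=camera_info(cam);p=np.array(c["R"])@np.array(X)+np.array(c["t"]);return np.round([c["fx"]*p[0]/p[2]+c["cx"],c["fy"]*p[1]/p[2]+c["cy"]],1)
t=np.linspace(0,6.283,400)
for z in (.115,.125):
  for cam in ("scene","top"):
    E=np.array([proj(cam,(.535+.14*np.cos(a),-.0116+.14*np.sin(a),z)) for a in t]);print(z,cam,E.min(0),E.max(0))
for z in (.106,.117,.129): print("tip",proj("scene",(.4196,.0414,z)),proj("top",(.4196,.0414,z)))
for cam in ("scene","top"):
  capture(cam)
  r=silhouettes(cam,"head")
  for q in r[:1]:
    ys,xs=np.where(q["region"]);print(cam,q["p"],xs.min(),xs.max(),ys.min(),ys.max())
print(proj("scene",(.535,-.0116,.125)))
```

```text
0.115 scene [272.9 175.7] [364.3 249.2]
0.115 top [281.5 153.6] [367.2 239.1]
0.125 scene [272.6 173.7] [364.5 247.3]
0.125 top [281.2 153. ] [367.7 239.2]
tip [302.4 183.4] [307.8 231.3]
tip [302.2 181.2] [307.8 231.3]
tip [302.1 178.7] [307.8 231.4]
scene 0.63 277 315 260 301
top 0.7 282 366 154 236
[318.5 208.2]
```

Request:
{"name": "jog_arm", "arguments": {
  "steps": [
    {"x":0,"y":0,"z":-0.04,"wx":0,"wy":0,"wz":0},
    {"x":0,"y":0,"z":-0.04,"wx":0,"wy":0,"wz":0}
  ]
}}

```text
time: 5.9
ee_pos: [0.4197, 0.0414, 0.1403]
orientation: [0.0, 0.0, 1.0, 0.0]
wrist_force: [0.4, -0.5, -0.5]
gripper_width: 0.0002
gripper_force: 0.0
```

Request:
{"name": "jog_arm", "arguments": {
  "steps": [
    {"x":0,"y":0,"z":-0.04,"wx":0,"wy":0,"wz":0},
    {"x":0,"y":0,"z":-0.04,"wx":0,"wy":0,"wz":0}
  ]
}}

```text
time: 6.1
ee_pos: [0.4196, 0.0414, 0.1382]
orientation: [-0.0, 0.0, 1.0, 0.0]
wrist_force: [0.0, 0.4, -0.3]
gripper_width: -0.0002
gripper_force: 0.0
```

Request:
{"name": "jog_arm", "arguments": {
  "steps": [
    {"x":0,"y":0,"z":-0.04,"wx":0,"wy":0,"wz":0},
    {"x":0,"y":0,"z":-0.04,"wx":0,"wy":0,"wz":0}
  ]
}}

```text
time: 6.3
ee_pos: [0.4197, 0.0414, 0.1362]
orientation: [0.0, 0.0, 1.0, 0.0]
wrist_force: [0.4, -0.8, -0.8]
gripper_width: 0.0005
gripper_force: 0.0
```

Run:
```python
from h import *
a=capture("wrist");b=capture("scene")
A=cv2.resize(a[180:330,240:400],(426,400));B=cv2.resize(b[140:215,265:335],(373,400),interpolation=cv2.INTER_CUBIC)
im=np.hstack([A,B]).astype(float)/255; save("e",(255*im**.5).astype(np.uint8))
s=telemetry.observe();print(s["time"],s["ee_pos"],s["wrist_force"],s["torque"],s["tau"])
```

```text
6.4 [0.41952067 0.04133213 0.13616507] [-0.25310994 -0.22527694 -0.32726476] [0.00303221 0.02551163 0.05692824] [ 9.72522452e-03 -4.01487744e+01  2.59547710e+00 -2.34088111e+01
 -6.21227809e-03 -5.23534929e-02  2.04152026e-02]
```

View pics/e.png

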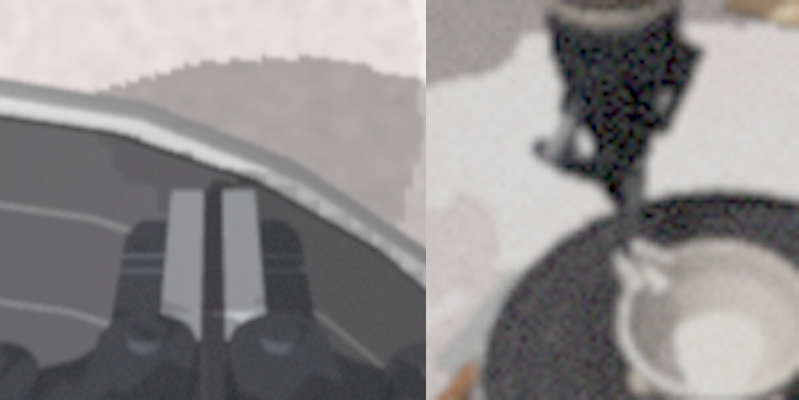

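Request:
{"name": "jog_arm", "arguments": {
  "steps": [
    {"x":0,"y":0,"z":-0.04,"wx":0,"wy":0,"wz":0},
    {"x":0,"y":0,"z":-0.04,"wx":0,"wy":0,"wz":0}
  ]
}}

```text
time: 6.6
ee_pos: [0.4197, 0.0414, 0.1343]
orientation: [0.0, -0.0, 1.0, 0.0]
wrist_force: [-0.3, -0.2, -0.0]
gripper_width: 0.0002
gripper_force: 0.0
```

Request:
{"name": "jog_arm", "arguments": {
  "steps": [
    {"x":0,"y":0,"z":-0.04,"wx":0,"wy":0,"wz":0},
    {"x":0,"y":0,"z":-0.04,"wx":0,"wy":0,"wz":0}
  ]
}}

```text
time: 6.8
ee_pos: [0.4196, 0.0414, 0.1322]
orientation: [-0.0, 0.0, 1.0, 0.0]
wrist_force: [-0.6, -0.1, 0.4]
gripper_width: -0.0001
gripper_force: 0.0
```

Request:
{"name": "jog_arm", "arguments": {
  "steps": [
    {"x":0,"y":0,"z":-0.04,"wx":0,"wy":0,"wz":0},
    {"x":0,"y":0,"z":-0.04,"wx":0,"wy":0,"wz":0}
  ]
}}

```text
time: 7.0
ee_pos: [0.4197, 0.0414, 0.1302]
orientation: [0.0, 0.0, 1.0, 0.0]
wrist_force: [0.1, 0.3, 0.1]
gripper_width: 0.0002
gripper_force: 0.0
```

Request:
{"name": "jog_arm", "arguments": {
  "steps": [
    {"x":0,"y":0,"z":-0.04,"wx":0,"wy":0,"wz":0},
    {"x":0,"y":0,"z":-0.04,"wx":0,"wy":0,"wz":0}
  ]
}}

```text
time: 7.2
ee_pos: [0.4196, 0.0414, 0.1282]
orientation: [0.0, 0.0, 1.0, 0.0]
wrist_force: [-0.1, 0.2, 0.7]
gripper_width: -0.0001
gripper_force: 0.0
```

Request:
{"name": "jog_arm", "arguments": {
  "steps": [
    {"x":0,"y":0,"z":-0.04,"wx":0,"wy":0,"wz":0},
    {"x":0,"y":0,"z":-0.04,"wx":0,"wy":0,"wz":0}
  ]
}}

```text
time: 7.4
ee_pos: [0.4197, 0.0415, 0.1265]
orientation: [0.0, 0.0, 1.0, 0.0]
wrist_force: [-6.2, 2.1, 23.1]
gripper_width: 0.0001
gripper_force: 11.5
```

Request:
{"name": "jog_arm", "arguments": {
  "steps": [
    {"x":0,"y":0,"z":0.02,"wx":0,"wy":0,"wz":0}
  ]
}}

```text
time: 7.5
ee_pos: [0.4197, 0.0415, 0.1269]
orientation: [0.0, 0.0, 1.0, 0.0]
wrist_force: [0.4, -1.0, -0.2]
gripper_width: 0.0002
gripper_force: 0.0
```

Request:
{"name": "jog_arm", "arguments": {
  "steps": [
    {"x":0,"y":0,"z":-0.016,"wx":0,"wy":0,"wz":0}
  ]
}}

```text
time: 7.6
ee_pos: [0.4198, 0.0414, 0.1266]
orientation: [0.0, 0.0, 1.0, 0.0]
wrist_force: [-2.7, 0.4, 12.6]
gripper_width: -0.0001
gripper_force: 6.2
```

Request:
{"name": "jog_arm", "arguments": {
  "steps": [
    {"x":0,"y":-0.15,"z":-0.004,"wx":0,"wy":0,"wz":0},
    {"x":0,"y":-0.35,"z":-0.004,"wx":0,"wy":0,"wz":0},
    {"x":0,"y":-0.55,"z":0,"wx":0,"wy":0,"wz":0},
    {"x":0,"y":-0.75,"z":0,"wx":0,"wy":0,"wz":0},
    {"x":0,"y":-0.9,"z":0,"wx":0,"wy":0,"wz":0},
    {"x":0,"y":-0.9,"z":0,"wx":0,"wy":0,"wz":0},
    {"x":0,"y":-0.9,"z":0.6,"wx":0,"wy":0,"wz":0},
    {"x":0,"y":-0.5,"z":0.6,"wx":0,"wy":0,"wz":0},
    {"x":-0.2,"y":-0.2,"z":0.6,"wx":0,"wy":0,"wz":0},
    {"x":-0.2,"y":0,"z":0.6,"wx":0,"wy":0,"wz":0}
  ]
}}

```text
time: 8.6
ee_pos: [0.4093, -0.0897, 0.1867]
orientation: [-0.0, 0.001, 1.0, -0.0]
wrist_force: [0.4, 0.2, 0.1]
gripper_width: -0.0001
gripper_force: 0.0
```

```bash
cat > track.py <<'E'
from h import *
import json,sys
C=np.array([.535,-.0116])
def one(cam):
    t=telemetry.observe()["time"]; capture(cam); r=mark_of(cam,"lip_tip")
    if not r: return
    p=onz(cam,r[0]["at"],.166)[:2]-C; return t,float(np.arctan2(p[1],p[0])),float(np.hypot(*p)),r[0]["p"],cam
D=[]
for i in range(int(sys.argv[1])):
    for cam in sys.argv[2:]:
        o=one(cam)
        if o: D.append(o);print(o[4],np.round(o[:4],3))
L=json.load(open("log.json")) if __import__("os").path.exists("log.json") else []
json.dump(L+D,open("log.json","w"));print(telemetry.observe()["time"],telemetry.observe()["ee_pos"])
E
python3 track.py 4 top scene
```

```text
top [ 8.6   -1.734  0.078  0.71 ]
scene [ 8.7   -1.649  0.069  0.67 ]
top [ 8.8   -1.308  0.065  0.62 ]
scene [ 8.9   -1.122  0.072  0.61 ]
top [ 9.    -0.961  0.084  0.86 ]
scene [ 9.1   -0.742  0.069  0.76 ]
top [ 9.2   -0.659  0.08   0.8  ]
scene [ 9.3   -0.448  0.069  0.76 ]
9.4 [ 0.40963022 -0.08862834  0.18616301]
```

Request:
{"name": "jog_arm", "arguments": {
  "steps": [
    {"x":0,"y":0.4,"z":0,"wx":0,"wy":0,"wz":0},
    {"x":0,"y":0.6,"z":0,"wx":0,"wy":0,"wz":0},
    {"x":0,"y":0.6,"z":0,"wx":0,"wy":0,"wz":0},
    {"x":0,"y":0.6,"z":0,"wx":0,"wy":0,"wz":0},
    {"x":0,"y":0.6,"z":-0.3,"wx":0,"wy":0,"wz":0},
    {"x":0,"y":0.28,"z":-0.3,"wx":0,"wy":0,"wz":0},
    {"x":0,"y":0,"z":-0.3,"wx":0,"wy":0,"wz":0},
    {"x":0,"y":0,"z":-0.3,"wx":0,"wy":0,"wz":0},
    {"x":0,"y":0,"z":-0.3,"wx":0,"wy":0,"wz":0},
    {"x":0,"y":0,"z":0,"wx":0,"wy":0,"wz":0},
    {"x":0,"y":0,"z":0,"wx":0,"wy":0,"wz":0},
    {"x":0,"y":0,"z":0,"wx":0,"wy":0,"wz":0}
  ]
}}

```text
time: 10.6
ee_pos: [0.4098, -0.0119, 0.1489]
orientation: [0.0, 0.0, 1.0, 0.0]
wrist_force: [-0.2, -0.2, 0.6]
gripper_width: 0.0001
gripper_force: 0.0
```

Request:
{"name": "jog_arm", "arguments": {
  "steps": [
    {"x":0,"y":0,"z":0,"wx":0,"wy":0,"wz":0},
    {"x":0,"y":0,"z":0,"wx":0,"wy":0,"wz":0},
    {"x":0,"y":0,"z":0,"wx":0,"wy":0,"wz":0},
    {"x":0,"y":0,"z":0,"wx":0,"wy":0,"wz":0},
    {"x":0,"y":0,"z":0,"wx":0,"wy":0,"wz":0},
    {"x":0,"y":0,"z":0,"wx":0,"wy":0,"wz":0},
    {"x":0,"y":0,"z":0,"wx":0,"wy":0,"wz":0},
    {"x":0,"y":0,"z":0,"wx":0,"wy":0,"wz":0},
    {"x":0,"y":0,"z":0,"wx":0,"wy":0,"wz":0},
    {"x":0,"y":0,"z":0,"wx":0,"wy":0,"wz":0},
    {"x":0,"y":0,"z":0,"wx":0,"wy":0,"wz":0},
    {"x":0,"y":0,"z":0,"wx":0,"wy":0,"wz":0}
  ]
}}

```text
time: 11.8
ee_pos: [0.4097, -0.0116, 0.1487]
orientation: [0.0, 0.0, 1.0, 0.0]
wrist_force: [-0.4, -0.6, -0.5]
gripper_width: 0.0001
gripper_force: 0.0
```

```bash
python3 track.py 10 top scene
```

```text
top [11.8   -2.75   0.066  0.57 ]
scene [11.9   -2.496  0.07   0.64 ]
top [12.    -2.298  0.067  0.67 ]
scene [12.1   -2.262  0.074  0.62 ]
top [12.2   -2.022  0.07   0.55 ]
scene [12.3   -1.867  0.07   0.57 ]
top [12.4   -1.735  0.072  0.73 ]
scene [12.5   -1.593  0.067  0.94 ]
top [12.6   -1.421  0.082  0.69 ]
scene [12.7   -1.388  0.067  0.85 ]
top [12.8   -1.267  0.084  0.89 ]
scene [12.9   -1.077  0.067  0.77 ]
top [13.    -0.972  0.08   0.55 ]
scene [13.1  -0.9   0.07  0.81]
top [13.2   -0.592  0.082  0.58 ]
scene [13.3   -0.49   0.077  0.76 ]
top [13.4   -0.487  0.071  0.66 ]
scene [13.5   -0.21   0.075  0.64 ]
top [13.6   -0.149  0.084  0.63 ]
scene [13.7    0.064  0.07   0.67 ]
13.8 [ 0.40962174 -0.01165243  0.14871166]
```

Request:
{"name": "jog_arm", "arguments": {
  "steps": [
    {"x":0,"y":0,"z":-0.2,"wx":0,"wy":0,"wz":0},
    {"x":0,"y":0,"z":-0.2,"wx":0,"wy":0,"wz":0},
    {"x":0,"y":0,"z":-0.2,"wx":0,"wy":0,"wz":0},
    {"x":0,"y":0,"z":-0.1,"wx":0,"wy":0,"wz":0},
    {"x":0,"y":0,"z":0,"wx":0,"wy":0,"wz":0},
    {"x":0,"y":0,"z":0,"wx":0,"wy":0,"wz":0},
    {"x":0,"y":0,"z":0,"wx":0,"wy":0,"wz":0},
    {"x":0,"y":0,"z":0,"wx":0,"wy":0,"wz":0},
    {"x":0,"y":0,"z":0,"wx":0,"wy":0,"wz":0},
    {"x":0,"y":0,"z":0,"wx":0,"wy":0,"wz":0},
    {"x":0,"y":0,"z":0,"wx":0,"wy":0,"wz":0},
    {"x":0,"y":0,"z":0,"wx":0,"wy":0,"wz":0}
  ]
}}

```text
time: 15.0
ee_pos: [0.4096, -0.0116, 0.1312]
orientation: [0.0, 0.0, 1.0, 0.0]
wrist_force: [-0.3, 0.5, 0.4]
gripper_width: -0.0003
gripper_force: 0.0
```

Request:
{"name": "jog_arm", "arguments": {
  "steps": [
    {"x":0,"y":0,"z":0,"wx":0,"wy":0,"wz":0},
    {"x":0,"y":0,"z":0,"wx":0,"wy":0,"wz":0},
    {"x":0,"y":0,"z":0,"wx":0,"wy":0,"wz":0},
    {"x":0,"y":0,"z":0,"wx":0,"wy":0,"wz":0},
    {"x":0,"y":0,"z":0,"wx":0,"wy":0,"wz":0},
    {"x":0,"y":0,"z":0,"wx":0,"wy":0,"wz":0},
    {"x":0,"y":0,"z":0,"wx":0,"wy":0,"wz":0},
    {"x":0,"y":0,"z":0,"wx":0,"wy":0,"wz":0},
    {"x":0,"y":0,"z":0,"wx":0,"wy":0,"wz":0},
    {"x":0,"y":0,"z":0,"wx":0,"wy":0,"wz":0},
    {"x":0,"y":0,"z":0,"wx":0,"wy":0,"wz":0},
    {"x":0,"y":0,"z":0,"wx":0,"wy":0,"wz":0}
  ]
}}

```text
time: 16.2
ee_pos: [0.4096, -0.0116, 0.1312]
orientation: [0.0, 0.0, 1.0, 0.0]
wrist_force: [-0.0, -0.8, -0.5]
gripper_width: -0.0002
gripper_force: 0.0
```

```bash
python3 track.py 8 top scene | tail -8
cat > fit.py <<'E'
import json,numpy as np
from scipy.optimize import least_squares
L=[l for l in json.load(open("log.json")) if l[0]>8.5]
t=np.array([l[0] for l in L]);a=np.array([l[1] for l in L]);top=np.array([l[4]=="top" for l in L])
m=lambda p:p[0]+p[1]*(t-9)-p[2]/2*(t-9)**2
f=lambda p:(lambda r:np.arctan2(np.sin(r),np.cos(r)))(a-m(p))
S=[least_squares(f,[-.96,w,d],loss="soft_l1",f_scale=.1) for w in np.arange(1.6,2.0,.03) for d in (.06,.09,.12)]
s=min(S,key=lambda s:s.cost);p=s.x;r=f(p)
print(p,r.std(),"bias top/scene",np.median(r[top]),np.median(r[~top]))
for T in np.arange(round(t[-1]),round(t[-1])+14): print(T,"w",round(p[1]-p[2]*(T-9),3),"ang",round((p[0]+p[1]*(T-9)-p[2]/2*(T-9)**2)%6.2832,3))
need=.167
for k in range(1,6):
    q=np.roots([-p[2]/2,p[1],p[0]-need-2*np.pi*k]); print(k,9+q)
print("resid last",np.round(r[-16:],2))
E
python3 fit.py
```

```text
scene [17.1   -2.353  0.064  0.6  ]
top [17.2   -2.184  0.07   0.67 ]
scene [17.3   -2.091  0.063  0.69 ]
top [17.4   -1.915  0.072  0.67 ]
scene [17.5   -0.761  0.105  0.69 ]
top [17.6   -1.803  0.069  0.81 ]
scene [17.7   -1.728  0.067  0.63 ]
17.8 [ 0.40961714 -0.01164343  0.1312232 ]
[-0.97686316  1.77103079  0.0945109 ] 0.1841743826912833 bias top/scene 0.015095410415176393 0.004997356328328506
18 w 0.92 ang 4.852
19 w 0.826 ang 5.725
20 w 0.731 ang 0.22
21 w 0.637 ang 0.904
22 w 0.542 ang 1.494
23 w 0.448 ang 1.989
24 w 0.353 ang 2.39
25 w 0.259 ang 2.696
26 w 0.164 ang 2.907
27 w 0.07 ang 3.025
28 w -0.025 ang 3.047
29 w -0.119 ang 2.975
30 w -0.214 ang 2.809
31 w -0.308 ang 2.548
1 [41.66652134 13.81128928]
2 [35.55020203 19.92760859]
3 [27.73890531+8.48208555j 27.73890531-8.48208555j]
4 [27.73890531+14.31460468j 27.73890531-14.31460468j]
5 [27.73890531+18.3812415j 27.73890531-18.3812415j]
resid last [ 0.02 -0.17 -0.03 -0.15 -0.08 -0.17  0.04  0.05  0.07 -0.05  0.01  0.01
  0.09  1.14  0.   -0.02]
```

Request:
{"name": "jog_arm", "arguments": {
  "steps": [
    {"x":0,"y":0,"z":-0.06,"wx":0,"wy":0,"wz":0},
    {"x":0,"y":0,"z":-0.06,"wx":0,"wy":0,"wz":0}
  ]
}}

```text
time: 18.0
ee_pos: [0.4097, -0.0116, 0.1281]
orientation: [0.0, -0.0, 1.0, 0.0]
wrist_force: [0.2, -0.6, 0.1]
gripper_width: -0.0001
gripper_force: 0.0
```

```bash
python3 track.py 4 top scene; sed -i 's/f_scale=.1)/f_scale=.03)/' fit.py; python3 fit.py | egrep -v "^3|^4|^5"
python3 - <<'E'
from h import *
C=np.array([.535,-.0116])
for px in [(346.1,213),(347.3,213)]:
    d=onz("scene",px,.166)[:2]-C;print(d,np.hypot(*d),np.arctan2(d[1],d[0]))
for cam in("scene","top"):
  capture(cam) if 0 else None
E
```

```text
top [18.    -1.378  0.08   0.71 ]
scene [18.1   -1.407  0.065  0.93 ]
top [18.2   -1.271  0.075  0.69 ]
scene [18.3   -1.082  0.08   0.75 ]
top [18.4   -1.023  0.077  0.64 ]
scene [18.5   -0.964  0.067  0.76 ]
top [18.6   -0.953  0.078  0.58 ]
scene [18.7   -0.632  0.074  0.74 ]
18.8 [ 0.40965713 -0.01164087  0.12822843]
[-0.96915585  1.76865934  0.09382754] 0.17137325726904395 bias top/scene 0.005623704984264422 -0.00012933442431646135
19 w 0.83 ang 5.743
20 w 0.737 ang 0.243
21 w 0.643 ang 0.933
22 w 0.549 ang 1.529
23 w 0.455 ang 2.031
24 w 0.361 ang 2.439
25 w 0.267 ang 2.753
26 w 0.174 ang 2.974
27 w 0.08 ang 3.1
28 w -0.014 ang 3.133
29 w -0.108 ang 3.072
1 [41.89212321 13.80809581]
2 [35.80294742 19.89727161]
resid last [ 0.06 -0.07  0.   -0.    0.07  1.13 -0.01 -0.03  0.04 -0.08 -0.04  0.06
  0.03  0.   -0.07  0.16]
[0.09333956 0.01566893] 0.09464559651862016 0.1663194355380147
[0.09600648 0.01792437] 0.09766538619814041 0.18457465493531502
```

```bash
python3 track.py 3 top scene; python3 fit.py | egrep -v "^3|^4|^5"
python3 - <<'E'
from h import *
t1=telemetry.observe()["time"];a=capture("top");b=capture("scene");print(t1,telemetry.observe()["time"])
save("t1",a);save("s1",b)
A=cv2.resize(a[130:210,290:350],(400,533),interpolation=cv2.INTER_CUBIC);B=cv2.resize(b[165:245,305:365],(400,533),interpolation=cv2.INTER_CUBIC)
im=np.hstack([A,B]).astype(float)/255; save("f",(255*im**.6).astype(np.uint8))
E
```

```text
top [18.8   -0.772  0.07   0.64 ]
scene [18.9   -0.595  0.073  0.92 ]
top [19.    -0.505  0.077  0.63 ]
scene [19.1   -0.515  0.074  0.72 ]
top [19.2   -0.467  0.073  0.89 ]
scene [19.3   -0.201  0.067  0.57 ]
19.4 [ 0.40964729 -0.01162678  0.12821849]
[-0.96942894  1.76922791  0.09399107] 0.16386300102712714 bias top/scene 0.0038504205997882857 0.005860057764782091
19 w 0.829 ang 5.74
20 w 0.735 ang 0.239
21 w 0.641 ang 0.928
22 w 0.547 ang 1.522
23 w 0.453 ang 2.022
24 w 0.359 ang 2.429
25 w 0.265 ang 2.741
26 w 0.171 ang 2.959
27 w 0.077 ang 3.084
28 w -0.017 ang 3.114
29 w -0.111 ang 3.051
1 [41.83906096 13.80766283]
2 [35.74436714 19.90235664]
resid last [-0.01 -0.03  0.04 -0.08 -0.03  0.06  0.03  0.01 -0.07  0.16 -0.06  0.03
  0.04 -0.05 -0.09  0.1 ]
19.4 19.5
```

View pics/f.png

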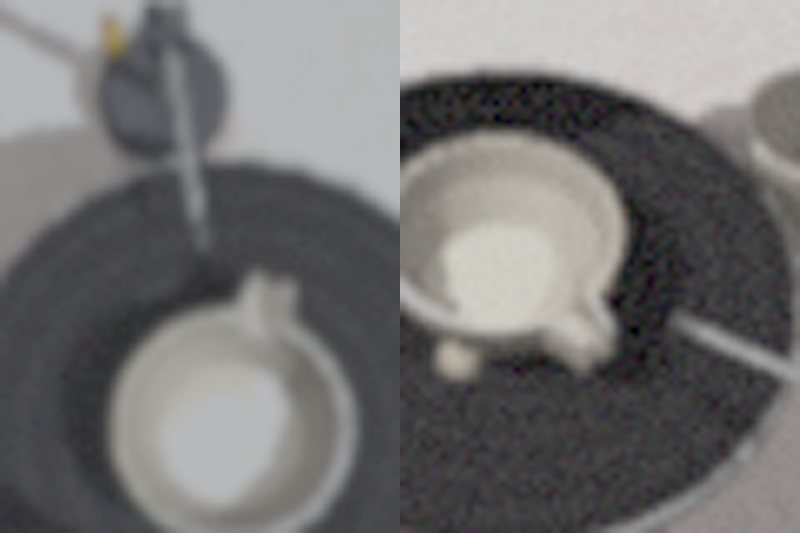

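Run:
```python
from h import *
C=np.array([.535,-.0116])
L=onz("scene",(335,217.8),.166)[:2];N=onz("scene",(346.5,213),.166)[:2]
Ct=onz("top",(290+233.5/6.667,130+425/6.667),.170)[:2];Lt=onz("top",(290+274/6.667,130+277/6.667),.166)[:2];Nt=onz("top",(290+205/6.667,130+247/6.667),.166)[:2]
an=lambda p,c:np.arctan2(*(p-c)[::-1])
for c in (C,C+[.004,0],C+[.004,.003]): print(an(L,c),an(N,c),an(N,c)-an(L,c),np.hypot(*(L-c)),np.hypot(*(N-c)))
print(Ct,an(Lt,Ct),an(Nt,Ct),an(Nt,Ct)-an(Lt,Ct),np.hypot(*(Lt-Ct)),np.hypot(*(Nt-Ct)))
print(telemetry.observe()["time"])
```

```text
-0.22782260135292365 0.17253259145199665 0.40035519280492027 0.08173554819342141 0.09564862834333815
-0.23942845734436946 0.18002047251963008 0.4194489298639995 0.07784414884032734 0.09171058681528318
-0.2765115589781321 0.14765918664070404 0.42417074561883616 0.07860963519881435 0.09122119933070279
[ 0.53744924 -0.01161247] -0.2599246128904203 0.16277560999383525 0.42270022288425557 0.07305502273547784 0.08567985154697869
19.5
```

Run:
```python
from h import *
capture("top");capture("scene")
t1=telemetry.observe()["time"];a=capture("top");b=capture("scene");print(t1,telemetry.observe()["time"])
A=cv2.resize(a[150:230,294:354],(400,533),interpolation=cv2.INTER_CUBIC);B=cv2.resize(b[175:245,300:352],(396,533),interpolation=cv2.INTER_CUBIC)
im=np.hstack([A,B]).astype(float)/255; save("g",(255*im**.6).astype(np.uint8))
```

```text
19.6 19.7
```

View pics/g.png

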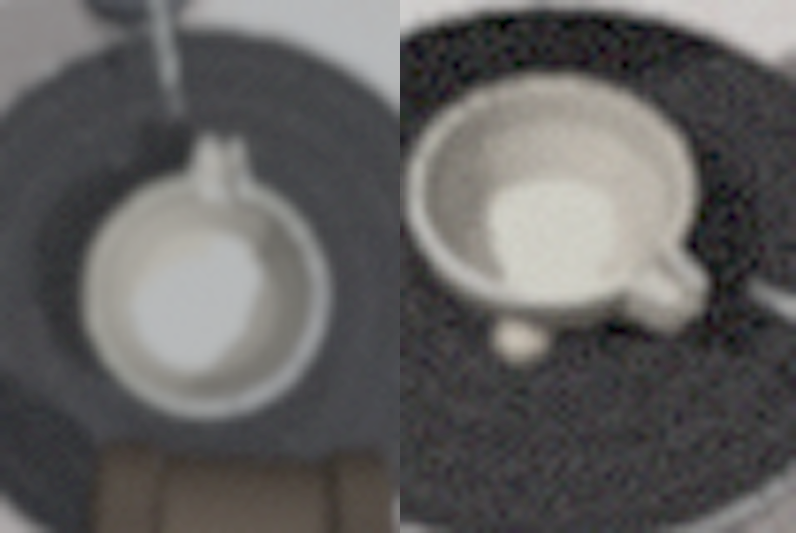

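Run:
```python
from h import *
an=lambda p,c:np.arctan2(*(p-c)[::-1])
C=onz("scene",(319.96,200.2),.170)[:2];L=onz("scene",(338.35,215.98),.166)[:2];N=onz("scene",(346.2,212.4),.166)[:2]
print(C,an(L,C),an(N,C),np.hypot(*(L-C)),np.hypot(*(N-C)))
C=onz("top",(294+207.5/6.667,150+295/6.667),.170)[:2];L=onz("top",(294+219/6.667,150+139/6.667),.166)[:2];N=onz("top",(294+177/6.667,150+115/6.667),.166)[:2]
print(C,an(L,C),an(N,C),np.hypot(*(L-C)),np.hypot(*(N-C)))
```

```text
[ 0.54143222 -0.01159182] -0.09385329603046631 0.20174285010063894 0.07680517242689398 0.0875484274037569
[ 0.53588417 -0.01193566] -0.06819116404876284 0.17183040812736597 0.07441869978331518 0.08674486099079247
```

Request:
{"name": "jog_arm", "arguments": {
  "steps": [
    {"x":0,"y":0,"z":0,"wx":0,"wy":0,"wz":0}
  ]
}}

```text
time: 19.8
ee_pos: [0.4097, -0.0116, 0.1282]
orientation: [0.0, 0.0, 1.0, 0.0]
wrist_force: [-0.4, -0.5, 0.0]
gripper_width: -0.0
gripper_force: 0.0
```

```bash
python3 -c "
from h import *
capture('top');print(telemetry.observe()['time'],telemetry.observe()['ee_pos'])"
```

```text
19.85 [ 0.40963373 -0.01164397  0.12822688]
```

Request:
{"name": "jog_arm", "arguments": {
  "steps": [
    {"x":0,"y":0,"z":-0.07,"wx":0,"wy":0,"wz":0}
  ]
}}

```text
time: 19.95
ee_pos: [0.4098, -0.0116, 0.1266]
orientation: [0.0, 0.0, 1.0, 0.0]
wrist_force: [-0.1, -1.2, 6.9]
gripper_width: -0.0003
gripper_force: 4.5
```

Request:
{"name": "jog_arm", "arguments": {
  "steps": [
    {"x":0,"y":0,"z":0,"wx":0,"wy":0,"wz":0},
    {"x":0,"y":0,"z":0,"wx":0,"wy":0,"wz":0},
    {"x":0,"y":0,"z":0,"wx":0,"wy":0,"wz":0},
    {"x":0,"y":0,"z":0,"wx":0,"wy":0,"wz":0}
  ]
}}

```text
time: 20.35
ee_pos: [0.4098, -0.0116, 0.1266]
orientation: [0.0, 0.0, 1.0, 0.0]
wrist_force: [-0.5, -0.3, 5.6]
gripper_width: -0.0001
gripper_force: 2.6
```

```bash
python3 track.py 3 top scene
python3 - <<'E'
from h import *
a=capture("top");b=capture("scene")
A=cv2.resize(a[150:230,294:354],(400,533),interpolation=cv2.INTER_CUBIC);B=cv2.resize(b[175:245,300:352],(396,533),interpolation=cv2.INTER_CUBIC)
im=np.hstack([A,B]).astype(float)/255; save("k",(255*im**.6).astype(np.uint8))
E
```

```text
top [20.35   0.145  0.079  0.77 ]
scene [20.45   0.283  0.077  0.92 ]
top [20.55  0.16  0.08  0.57]
scene [20.65   0.167  0.076  0.75 ]
top [20.75   0.112  0.083  0.92 ]
scene [20.85   0.201  0.077  0.83 ]
20.95 [ 0.4097813  -0.0115956   0.12658802]
```

View pics/k.png

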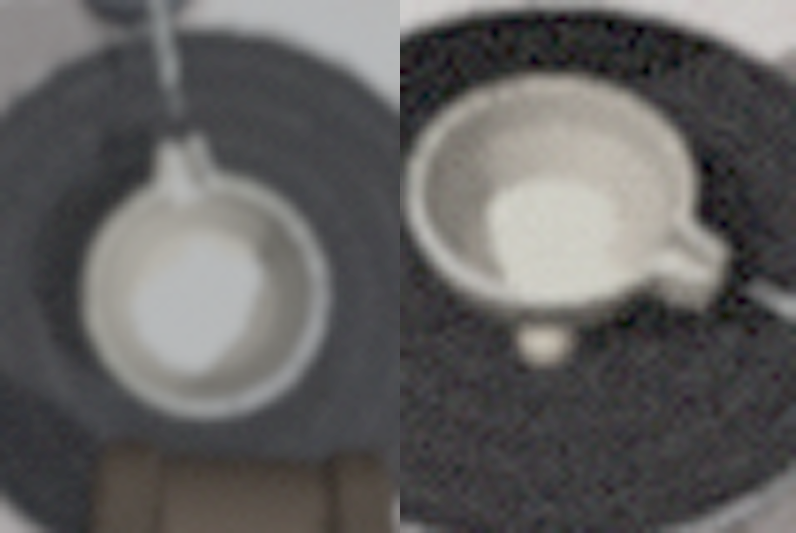

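Request:
{"name": "jog_arm", "arguments": {
  "steps": [
    {"x":0,"y":0,"z":0.1,"wx":0,"wy":0,"wz":0},
    {"x":0,"y":0,"z":0.4,"wx":0,"wy":0,"wz":0},
    {"x":0,"y":0,"z":0.8,"wx":0,"wy":0,"wz":0},
    {"x":0,"y":0,"z":0.8,"wx":0,"wy":0,"wz":0},
    {"x":0,"y":0,"z":0.8,"wx":0,"wy":0,"wz":0},
    {"x":0,"y":0,"z":0.4,"wx":0,"wy":0,"wz":0},
    {"x":0,"y":0,"z":0,"wx":0,"wy":0,"wz":0},
    {"x":0,"y":0,"z":0,"wx":0,"wy":0,"wz":0}
  ]
}}

```text
time: 21.85
ee_pos: [0.4094, -0.0116, 0.2086]
orientation: [-0.0, -0.0, 1.0, 0.0]
wrist_force: [-0.8, 0.2, -0.7]
gripper_width: 0.0002
gripper_force: 0.0
```

```bash
python3 track.py 5 top scene && python3 -c "
from h import *
print(telemetry.observe()['wrist_force']);print(manip.hand_in())"
```

```text
top [21.85   0.217  0.082  0.89 ]
scene [21.95   0.234  0.072  0.71 ]
top [22.05   0.056  0.081  0.69 ]
scene [22.15   0.173  0.085  0.79 ]
top [22.25   0.17   0.081  0.72 ]
scene [22.35   0.248  0.079  0.66 ]
top [22.45   0.09   0.071  0.55 ]
scene [22.55   0.258  0.073  0.87 ]
top [22.65   0.089  0.072  0.56 ]
scene [22.75   0.352  0.074  0.73 ]
22.85 [ 0.40965885 -0.0116335   0.20900178]
[ 0.15493276 -0.12786719 -0.20008893]
the job is handed in; nothing more can be done
None
```

The job is handed in: I flicked the wheel anticlockwise to about 1.8 rad/s, it ran untouched for over 11 s, and a light fingertip (about 7 N) stopped it on the run. By camera, the needle points at the lip to within the measuring error, and the finger is clear of the wheel.

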